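# Close the junction box: cover onto its keyhole pins, then latch

### The job

The aluminium cover of the grey junction box was left lying crooked on top of its four pin heads. Work it over until its keyholes drop over all four heads onto the springy gasket, press it down and slide it along under the heads until it is fully home (edges flush with the box all round), then swing the red latch shut behind it so that it cannot slide back. Leave the antenna standing, do not shift the tape roll or the screwdriver, and do not let the cover fall off the box.

Things in the scene. Friction and masses are not known exactly. Their poses are not given: they have to be found in the camera images.
- junction_box: Grey cast junction box, 120 (its x) x 180 (its y) x 60 mm high, fixed on a 3 mm black rubber mat; it does not move. Origin: centre of its underside, at table height; z up, y along its length. Three black cable glands stick 22 mm out of its -y end wall below the rim; a bracket with the red latch stands at its corner (-x, +y).
- box_rim (a point): Centre of the box's rim, 60 mm above the table; axes as the box's. Steel mushroom pins stand at x = +-36, y = +-45 mm from here: stem 7 mm, head 14 mm across, head underside 7 mm, head top 11 mm above the rim. Along each long side runs a black springy gasket strip, 160 mm long, top 5.5 mm above the rim, giving up to 5 mm; both together 3.4 N per mm.
- cover: Loose flat aluminium plate 120 (its x) x 180 (its y) x 5 mm, 0.3 to 0.65 kg; too wide to grip. Origin: centre of its underside; axes as the box's when fitted. Starts flat on the pin heads (underside 71 mm above the table), 22 to 35 mm off home towards the box's +y, up to 12 mm to a side, turned up to 0.2 rad. A black arrow on its top points to its -y, the way it slides home.
- thumb_ledge (a point): Middle of the foot of the thumb ledge, on the cover's top face at x = 0, y = -8 mm in its frame: the end face, 42 mm wide and 5 mm high, of a raised panel (yellow label) that reaches from here to y = -82. Fingertips set on the plate just beside it on its +y side can press the cover down and push it towards -y at once.
- keyhole (a point): Centre, on the cover's underside, of one of its four keyhole entries (17 x 17 mm, right through the plate). Entries lie at x = +-36, y = -61 and +29 mm in the cover's frame (this one: +36, +29); from each a slot 10.5 mm wide runs towards the cover's +y and ends 19.5 mm from the entry's centre.
- drop_point (a point): Box point at rim height, x = 0, y = +16 mm. With the cover's origin over it and the cover square (1.5 mm play) it drops over all heads onto the gasket (underside 4 to 5 mm above the rim). Only pushed, it catches on the heads at about y = +11; pressed 2 to 3 mm down (6 to 9 N) it slides under them to the box's -y till the stems meet the slot ends: home, origin 2 mm above box_rim.
- latch (a joint): Swing latch: red bar on an upright pivot, 11 mm wide, from 8 mm below to 8 mm above the rim; stays where left, turns at 0.04 N m. 0 = open, pointing 20 deg past the box's +y towards its -x; grows clockwise from above; 1.92 = shut at its stop, along the box's +x, just behind the +y edge of a cover that is home. Starts at 0 to 0.5. Clears a cover on the heads; a cover down but not home blocks it.
- latch_pivot (a point): Point on the latch's pivot axis, at rim height (60 mm above the table); at x = -76, y = +100 mm in the box's frame.
- latch_tip (a point): Centre of the latch bar's round tip (5.5 mm radius), 46 mm from the pivot, at rim height.
- antenna: Bystander: black antenna unit, 45 x 44 x 246 mm, standing upright on the table to the right of the box. Origin at the centre of its underside.
- tape: Bystander: brown tape roll, 102 mm across, 48 mm high, lying flat on the table to the left of the box. Origin at the centre of its underside.
- driver: Bystander: screwdriver with red handle, 210 mm long, lying on the table to the right of the box. Origin at its middle, underside.

How it is judged:
At the end, for the whole second after the job is handed in: The cover lies flat under all four pin heads (underside 58 to 64.5 mm above the table, level to 0.04 rad), fully slid home (within 5 mm along the slide and sideways, square to 0.07 rad), at rest, and the red latch is shut (joint at least 1.75 of 1.92) (y of cover in the frame of junction_box between -0.004 and 0.005 m and x of cover in the frame of junction_box between -0.005 and 0.005 m and z of cover in the frame of junction_box between 0.058 and 0.0645 m and angle between the y axis of cover and the y axis of junction_box, either way round below 0.07 rad and angle between the z axis of cover and the z axis of junction_box, either way round below 0.04 rad and value of joint latch above 1.75 rad and linear speed of cover below 0.01 m/s); the robot touches nothing.
It fails at once if the cover falls off the box (height (world z) of cover below 0.05 m).
It fails at once if the antenna is tipped or shifted by 40 mm (angle between antenna's own z axis and vertical above 0.4 rad or distance of antenna from where it was at the start of the episode above 0.04 m).
It fails at once if the tape roll is shifted by 40 mm (distance of tape from where it was at the start of the episode above 0.04 m).
It fails at once if the screwdriver is shifted by 40 mm (distance of driver from where it was at the start of the episode above 0.04 m).
It also fails if it takes over 72 s, if anything falls off the work surface, if the arm or the gripper's body presses on something with over 40 N, if the wrist force passes 120 N, or if a joint passes its speed limit or range.

### The arm

A 6-joint arm with a two-finger parallel gripper is mounted at the origin on a cart in front of the work surface, level with it; the furniture and walls round the work are solid. World frame = base frame: x ahead of the robot, y to its left, z up, the work surface at z = 0. Lengths are in m, angles in rad, forces in N, time in s.
With the tool pointing down it reaches from about 0.3 to 0.775 m from the base axis. Payload 14.6 kg.
Tool frame: the origin (TCP) lies between the finger pads; the fingertips stand ctrl.tip_extent ahead of it and the grasp point (between the pads) lies 3 mm ahead of it (ctrl.tip_extent is the distance from the TCP to the fingertips, in m); z points along the fingers, y is the line along which they close (so a half turn about z gives the same grasp; the last joint's range is limited). The gripper opens to 94 mm and grips with 3 to 60 N. Pads are 16 mm wide; open, the fingers measure 119 mm over their backs; the gripper's body (75 mm by 177 mm) begins 78 mm behind the grasp point.
Start: joints at [1.237, 0.3, 1.521, -0, 1.321, -0.067], TCP at [0.145, 0.531, 0.227] pointing down, gripper open.
Joint ranges: [-3.03, 3.03], [-0.79, 2.21], [0.23, 2.52], [-1.04, 4.18], [0, 3.07], [-2.55, 2.55]. Speed limits (rad/s): [2.22, 2.22, 2.57, 3.14, 3.14, 3.14].

### API

Orientations are given as [roll, pitch, yaw] about the fixed x, y, z axes, in that order (R = Rz(yaw) Ry(pitch) Rx(roll)).
In Python, from station import ctrl gives the robot as it stands.
- The arm moves only by the shell command python3 shift.py 'ROWS' [OPENING] [FORCE]. ROWS is a JSON list of rows, 1 to 10 of them, each of 6 numbers: dx, dy, dz in m, then a rotation vector rx, ry, rz in rad; each row shifts and turns the commanded pose from where the row before left it, along the tool's axes as they then stand; what a row does not reach is not made up. A row lasts 1/10 s, in which the tool goes at most 0.05 m and 0.15 rad, less where a joint would pass 70% of its speed; a pose out of reach is approached as far as the arm can. OPENING is the finger opening in m, set as the command begins (- or left out keeps the last). The fingers move at their own pace and stop on an object; FORCE is the grip in N (left out, the last holds). Time passes only in rows, so rows that do not move let the fingers close. It prints the time, the measured TCP pose, the force, the opening and the grip force at its end.
- ctrl.get_obs(): the state, without advancing time (a new reading comes with each control period).
- ctrl.camera(name): name is "scene" or "top" or "wrist"; returns a dict with "pixels" (384x512x3 uint8, blue, green, red), "fx", "fy", "cx", "cy" (pixels), "extrinsics" (4x4, takes a point from camera to world coordinates). Camera axes: x right, y up, looking along -z (the intrinsics and any distortion apply to the point x, -y, -z); pixel columns grow to the right and rows downward; lengths in m; the calibration is good to about 2 mm. A picture is of the moment at which its call begins. There is no depth.
- ctrl.hand_in(): hands the job in; it is judged then, once.
The state is a dict: "time_s": time; "qpos": joint angles; "joint_vel": joint speeds; "tau": joint torques, N m; "ee_pos": TCP position; "eef_rot": TCP orientation; "force": force on the tool from outside, world axes, zero at the start; "moment": the same for the moment, N m; "grip_width": finger opening in m; "grip_force": force on a finger pad.
Only numpy, scipy, OpenCV 4.12 (cv2) and the standard library are available. Lean on these libraries where they do the work, as an engineer would, in place of code of your own. Each camera call takes 0.05 s, during which the arm holds its last target. There are 200 camera calls.

## Working session

There is one attempt and no reset: what is moved stays moved. The work goes in short steps, Python scripts to look and compute and a shell command to move; the robot and the scene stay as the last step left them, time stands still between calls to the robot, and variables do not carry over. Pictures are saved under pics/ and viewed, at most 10 in all, crops included, and the job is handed in when it is done.

```bash
ls; mkdir -p pics; python3 - <<'E'
from station import ctrl
import cv2
print(ctrl.tip_extent, ctrl.get_obs())
for n in("top","scene"):
    c=ctrl.camera(n); cv2.imwrite(f"pics/{n}0.png",c["pixels"]); print(n,c["fx"],c["fy"],c["cx"],c["cy"],c["extrinsics"],[k for k in c])
E
```

```text
pics
shift.py
station.py
0.022 {'time_s': 0.0, 'qpos': array([ 1.23740056e+00,  3.00451812e-01,  1.52158678e+00, -3.12563216e-05,
        1.32072236e+00, -6.65790687e-02]), 'joint_vel': array([-1.05899210e-03, -5.59995287e-05, -6.73280832e-04,  1.09286256e-03,
       -1.05799289e-03,  1.56534520e-03]), 'tau': array([ 3.50549679e-03, -5.31814384e+01, -3.52730405e+01,  7.09880982e-02,
        2.44872255e-02, -8.48633658e-05]), 'ee_pos': array([0.14493243, 0.53030546, 0.22689449]), 'eef_rot': array([-3.14042493e+00, -4.75189684e-05,  2.87478368e+00]), 'force': array([ 0.32038932, -0.1394827 ,  0.82255152]), 'moment': array([-0.00191403, -0.02565333, -0.07448696]), 'grip_force': 0.0, 'grip_width': 0.0940376863631798}
top 484.75419365115215 484.75419365115215 255.97485259323017 194.50643518406423 [[-0.00504554  0.98699137 -0.16069407  0.32170782]
 [-0.99995909 -0.00618634 -0.00659971  0.04621238]
 [-0.00750797  0.16065419  0.9869822   1.35038458]
 [ 0.          0.          0.          1.        ]] ['pixels', 'fx', 'fy', 'cx', 'cy', 'extrinsics']
scene 369.7918513657886 369.7918513657886 255.0543843449597 201.66632892859758 [[ 6.90189011e-01  5.54798113e-01 -4.64583881e-01  5.31414180e-02]
 [-7.23628666e-01  5.29892961e-01 -4.42238628e-01 -3.92612632e-01]
 [ 8.26571722e-04  6.41414456e-01  7.67194117e-01  8.81913740e-01]
 [ 0.00000000e+00  0.00000000e+00  0.00000000e+00  1.00000000e+00]] ['pixels', 'fx', 'fy', 'cx', 'cy', 'extrinsics']
```

View pics/top0.png

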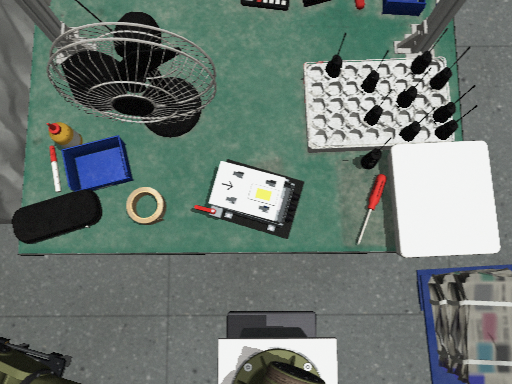

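View pics/scene0.png

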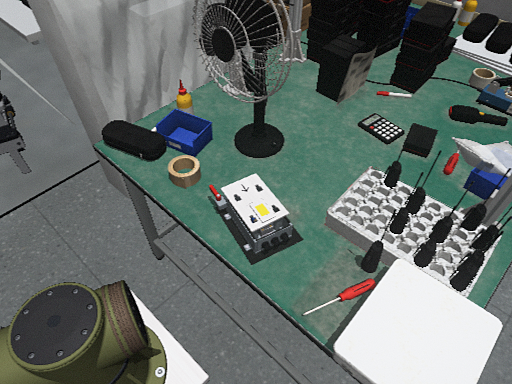

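```bash
cat > h.py <<'E'
from station import ctrl
import cv2, numpy as np
from scipy.spatial.transform import Rotation as R
def ray(c,uv,z):
    uv=np.atleast_2d(np.array(uv,float)); E=c["extrinsics"]
    d=np.c_[(uv[:,0]-c["cx"])/c["fx"],-(uv[:,1]-c["cy"])/c["fy"],-np.ones(len(uv))]@E[:3,:3].T
    o=E[:3,3]; return o+d*((z-o[2])/d[:,2])[:,None]
def proj(c,p):
    E=c["extrinsics"]; q=(np.atleast_2d(p)-E[:3,3])@E[:3,:3]
    return np.c_[c["cx"]+c["fx"]*q[:,0]/-q[:,2], c["cy"]-c["fy"]*q[:,1]/-q[:,2]]
def tool():
    o=ctrl.get_obs(); return o["ee_pos"],R.from_euler("xyz",o["eef_rot"]),o
def shot(name,fn):
    c=ctrl.camera(name); cv2.imwrite(f"pics/{fn}.png",c["pixels"]); np.save(f"pics/{fn}.npy",c,allow_pickle=True); return c
def load(fn): return np.load(f"pics/{fn}.npy",allow_pickle=True).item()
def todelta(p,yaw):
    "translation in tool axes and rotation to world point, tool down with given yaw"
    e,r,_=tool(); t=R.from_euler("xyz",[np.pi,0,yaw])
    return r.inv().apply(np.array(p)-e).round(4),(r.inv()*t).as_rotvec().round(4)
E
python3 - <<'E'
from h import *
c=shot("top","top1"); s=shot("scene","scene1")
print("cover top ctr, z.076",ray(c,[[253,195],[208,210],[190,208]],0.07)[:,:2])
print(ray(s,[[255,203],[263,210]],0.076))
w=shot("wrist","w0"); e,r,_=tool()
print(w["fx"],w["cx"],w["cy"]); E=w["extrinsics"]
print("cam in tool",r.inv().apply(E[:3,3]-e), (r.inv().as_matrix()@E[:3,:3]).round(3))
# cover outline top
p=c["pixels"]; print(todelta([.42,.05,.30],np.pi/2))
E
```

```text
cover top ctr, z.076 [[0.52888361 0.06274102]
 [0.48915085 0.1828051 ]
 [0.4948165  0.2309028 ]]
[[0.53750338 0.06865873 0.076     ]
 [0.5345574  0.03502056 0.076     ]]
337.38850097278134 257.97642828437745 191.619805020242
cam in tool [ 0.07931316  0.00018032 -0.1563661 ] [[ 0.001  0.963  0.27 ]
 [ 1.    -0.    -0.001]
 [-0.001  0.27  -0.963]]
(array([-0.392 , -0.391 , -0.0726]), array([-4.000e-04,  3.000e-04,  1.304e+00]))
```

```bash
python3 - <<'E'
from h import *
print(todelta([.525,.095,.30],np.pi/2-.2))
E
```

```text
(array([-0.4814, -0.3199, -0.0727]), array([-4.000e-04,  3.000e-04,  1.504e+00]))
```

```bash
R='[-0.04,-0.0267,-0.006,0,0,0]'; python3 shift.py '[[-0.04,-0.0267,-0.006,0,0,0],[-0.04,-0.0267,-0.006,0,0,0],[-0.04,-0.0267,-0.006,0,0,0],[-0.04,-0.0267,-0.006,0,0,0],[-0.04,-0.0267,-0.006,0,0,0],[-0.04,-0.0267,-0.006,0,0,0],[-0.04,-0.0267,-0.006,0,0,0],[-0.04,-0.0267,-0.006,0,0,0],[-0.04,-0.0267,-0.006,0,0,0],[-0.04,-0.0267,-0.006,0,0,0]]'
python3 shift.py '[[-0.04,-0.0267,-0.006,0,0,0],[-0.04,-0.0267,-0.006,0,0,0],[0,0,0,0,0,0.15],[0,0,0,0,0,0.15],[0,0,0,0,0,0.15],[0,0,0,0,0,0.15],[0,0,0,0,0,0.15],[0,0,0,0,0,0.15],[0,0,0,0,0,0.15],[0,0,0,0,0,0.15]]'
python3 shift.py '[[0,0,0,0,0,0.15],[0,0,0,0,0,0.15],[0,0,0,0,0,0]]'
python3 - <<'E'
from h import *
w=shot("wrist","w1"); cv2.imwrite("pics/w1b.png",cv2.resize(w["pixels"],(768,576)))
E
```

```text
time_s: 1.25
ee_pos: [0.4614, 0.1657, 0.2878]
eef_rot: [3.141, 0.0, 2.875]
force: [-0.4, 0.1, -0.1]
grip_width: 0.0942
grip_force: 0.0
time_s: 2.25
ee_pos: [0.5235, 0.0949, 0.2993]
eef_rot: [-3.141, 0.0, 1.669]
force: [-0.2, -0.1, -0.9]
grip_width: 0.0941
grip_force: 0.0
time_s: 2.55
ee_pos: [0.5235, 0.0949, 0.2993]
eef_rot: [-3.141, 0.0, 1.372]
force: [0.1, -0.3, 0.0]
grip_width: 0.0938
grip_force: 0.0
```

View pics/w1b.png

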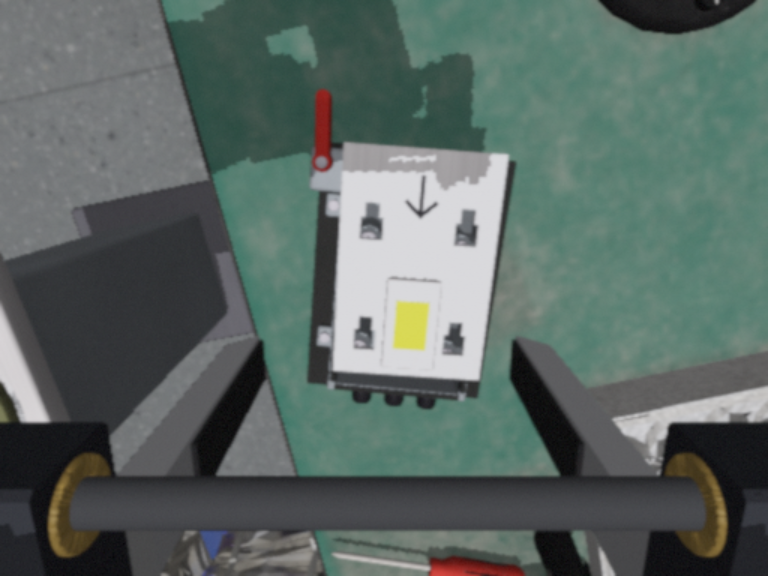

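```bash
python3 - <<'E'
from h import *
w=load("w1"); p=w["pixels"]
a=cv2.resize(p[85:175,195:355],None,fx=5,fy=5,interpolation=cv2.INTER_CUBIC)
b=cv2.resize(p[185:280,195:355],None,fx=5,fy=5,interpolation=cv2.INTER_CUBIC)
cv2.imwrite("pics/c1.png",b)
E
```

```text
(no output)
```

View pics/c1.png

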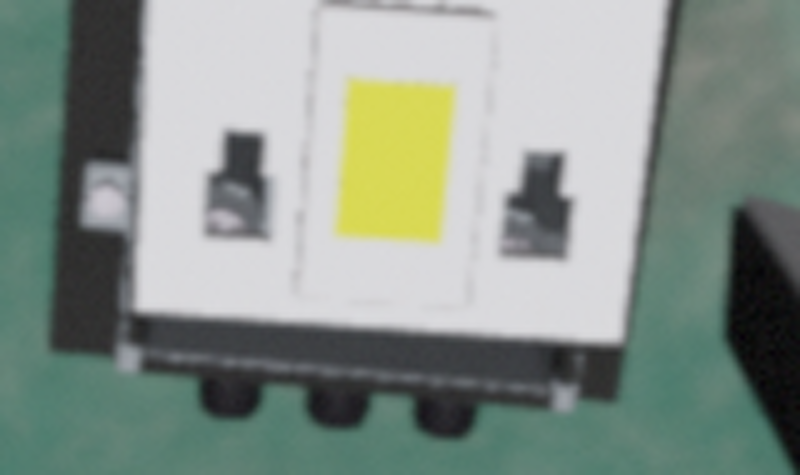

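```bash
python3 - <<'E'
from h import *
w=load("w1"); p=w["pixels"]
hsv=cv2.cvtColor(p,cv2.COLOR_BGR2HSV); m=((hsv[...,2]>195)&(hsv[...,1]<40)).astype(np.uint8)
m[:, :215]=0; m[:85]=0; m[260:]=0; m[:,350:]=0
m=cv2.morphologyEx(m,cv2.MORPH_CLOSE,np.ones((15,15)))
cs=max(cv2.findContours(m,0,1)[0],key=cv2.contourArea)
r=cv2.minAreaRect(cs); print("white rect",r)
y=((hsv[...,0]>22)&(hsv[...,0]<35)&(hsv[...,1]>120)).astype(np.uint8); y[:190]=0;y[240:]=0
cy=max(cv2.findContours(y,0,1)[0],key=cv2.contourArea); print("yellow",cv2.minAreaRect(cy), ray(w,cv2.boxPoints(cv2.minAreaRect(cy)),.081)[:,:2].round(4))
q=ray(w,np.array([[344,142],[512,157],[481,385],[332,376]])/1.5,.076)[:,:2]; print("corners cover hand",q.round(4))
b=ray(w,cv2.boxPoints(r),.076)[:,:2]; print("rect pts",b.round(4))
for a in(q,b):print("lens",np.linalg.norm(a-np.roll(a,-1,0),axis=1).round(4),"ctr",a.mean(0))
off=np.array([195,185])
k=np.array([[118,352],[575,392]])/5+off; e=ray(w,k,.06)[:,:2]; print("rim",e,np.linalg.norm(e[1]-e[0]))
pv=ray(w,[[214,107],[215.3,64.7]],.068)[:,:2]; print("pivot,tip",pv,np.linalg.norm(pv[1]-pv[0]))
ex=(e[1]-e[0]); ex/=np.linalg.norm(ex); ey=np.array([-ex[1],ex[0]]); print("box yaw",np.arctan2(ex[1],ex[0]))
o=e.mean(0)+.09*ey; print("box o",o,"pivot in box",ex@(pv[0]-o),ey@(pv[0]-o))
E
```

```text
white rect ((275.0487060546875, 174.26992797851562), (115.077880859375, 150.46600341796875), 3.814074993133545)
yellow ((273.52459716796875, 216.7295379638672), (19.646255493164062, 30.148401260375977), 5.19442892074585) [[0.5136 0.0212]
 [0.524  0.0573]
 [0.5459 0.0507]
 [0.5361 0.0144]]
corners cover hand [[ 0.5088  0.1813]
 [ 0.6262  0.1471]
 [ 0.5773 -0.0285]
 [ 0.4588  0.0035]]
rect pts [[ 0.4499  0.0123]
 [ 0.5015  0.182 ]
 [ 0.6223  0.1497]
 [ 0.5862 -0.0255]]
lens [0.1223 0.1823 0.1227 0.1848] ctr [0.5427742  0.07584519]
lens [0.1774 0.1251 0.1788 0.1414] ctr [0.53998514 0.07961853]
rim [[ 0.45051362 -0.00943006]
 [ 0.56396867 -0.04376545]] 0.11853677229348072
pivot,tip [[0.48848934 0.17198852]
 [0.50009951 0.21486805]] 0.04442353614363868
box yaw -0.2938718024061011
box o [0.53331056 0.05954391] pivot in box -0.07547044610832732 0.09464113624869656
```

```bash
python3 - <<'E'
from h import *
print(todelta([.523,.026,.20],np.pi/2-.29))
E
```

```text
(array([-0.0677,  0.0127,  0.0994]), array([-0.0002,  0.0001,  0.0972]))
```

```bash
python3 shift.py '[[-0.0226,0.0042,0.033,0,0,0],[-0.0226,0.0042,0.033,0,0,0],[-0.0226,0.0042,0.033,0,0,0],[0,0,0,0,0,0.097],[0,0,0,0,0,0],[0,0,0,0,0,0]]'
python3 - <<'E'
from h import *
w=shot("wrist","w2"); cv2.imwrite("pics/w2b.png",cv2.resize(w["pixels"][40:300,150:370],None,fx=2.3,fy=2.3,interpolation=cv2.INTER_CUBIC))
E
```

```text
time_s: 3.2
ee_pos: [0.523, 0.0262, 0.2011]
eef_rot: [3.141, -0.0, 1.283]
force: [0.1, 0.1, 0.7]
grip_width: 0.094
grip_force: 0.0
```

View pics/w2b.png

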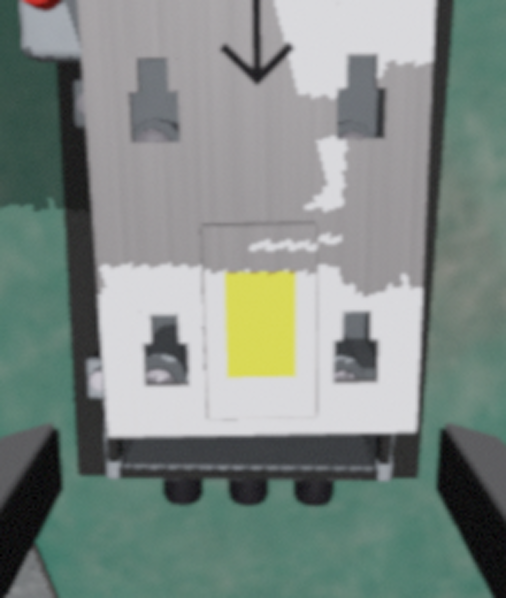

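```bash
python3 - <<'E'
from h import *
w=load("w2"); f=lambda k,z: ray(w,np.array(k)/2.3+[150,40],z)[:,:2]
def pose(e): 
    ex=e[1]-e[0]; L=np.linalg.norm(ex); ex/=L; return L,np.arctan2(ex[1],ex[0]),e.mean(0)
print("rim",pose(f([[107,470],[393,474]],.06)))
print("mat",pose(f([[80,475],[418,478]],.003)))
print("glands",pose(f([[182,482],[314,482]],.045)))
print("cover -y",pose(f([[107,435],[418,431]],.076)))
print("entries lowleft upper",pose(f([[154.5,117],[361,114]],.076)),pose(f([[166,364],[355.5,361]],.076)))
print("panel ledge",pose(f([[203,225],[316,223]],.081)),"far",pose(f([[208,418],[316,416]],.081)))
print("yellow",pose(f([[227,271],[296,271]],.081)),pose(f([[227,376],[296,376]],.081)))
a=cv2.resize(w["pixels"][60:105,195:325],None,fx=6,fy=6,interpolation=cv2.INTER_CUBIC)
b=cv2.resize(w["pixels"][170:220,195:325],None,fx=6,fy=6,interpolation=cv2.INTER_CUBIC)
cv2.imwrite("pics/c2.png",np.vstack([a,b]))
E
```

```text
rim (np.float64(0.1191129190273611), np.float64(-0.30280911882380235), array([ 0.50712359, -0.0289846 ]))
mat (np.float64(0.16800995097817067), np.float64(-0.29728458930146706), array([ 0.49878108, -0.05625497]))
glands (np.float64(0.05795650192976229), np.float64(-0.28763883497708564), array([ 0.50298781, -0.03989256]))
cover -y (np.float64(0.12078128793469158), np.float64(-0.27377948180092315), array([ 0.51836123, -0.00751711]))
entries lowleft upper (np.float64(0.07176372185699688), np.float64(-0.273110320465281), array([0.54967836, 0.1063832 ])) (np.float64(0.07172551615756376), np.float64(-0.27090615491766734), array([0.52569295, 0.0200996 ]))
panel ledge (np.float64(0.040012275033235026), np.float64(-0.26960643622910097), array([0.53988574, 0.07080169])) far (np.float64(0.04095863747814992), np.float64(-0.26781247498358246), array([0.52047544, 0.00071241]))
yellow (np.float64(0.02483138284280086), np.float64(-0.2872666978285475), array([0.53588574, 0.05446023])) (np.float64(0.02577663618668688), np.float64(-0.2874447682804099), array([0.52484328, 0.01641741]))
```

View pics/c2.png

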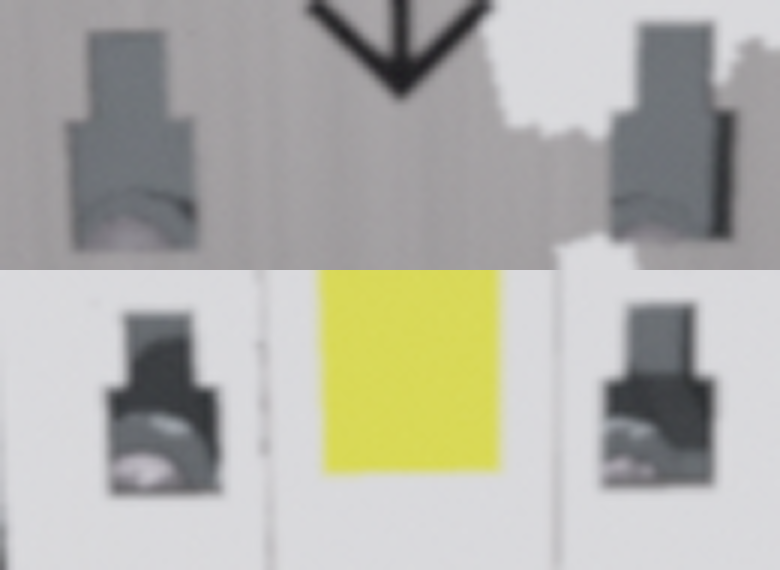

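```bash
python3 - <<'E'
from h import *
w=load("w2")
k=np.array([[132,239],[650,243],[150,458],[625,461]],float); k[2:,1]-=270
uv=k/6+[195,60]; uv[2:,1]+=110
P=ray(w,uv,.070)[:,:2]; print(P.round(4))
d=P-P.mean(0); t=np.array([[-36,45],[36,45],[-36,-45],[36,-45]])/1e3
a=np.arctan2((t[:,0]*d[:,1]-t[:,1]*d[:,0]).sum(),(t*d).sum()); Rz=np.array([[np.cos(a),-np.sin(a)],[np.sin(a),np.cos(a)]])
print("box yaw",a,"o",P.mean(0),"res",(d-t@Rz.T).round(4))
o=P.mean(0)
print("cover in box",((np.array([.5420,.0787])-o)@Rz).round(4),-.272-a)
for n,q,l in(("rim mid",[.50712,-.02898],(0,-90)),("mat mid",[.49878,-.05625],(0,0)),("gland",[.50299,-.03989],(0,0)),("pivot",[.4885,.1720],(-76,100))):print(n,((np.array(q)-o)@Rz).round(4),l)
E
```

```text
[[0.5121 0.1097]
 [0.5801 0.0891]
 [0.4873 0.026 ]
 [0.5548 0.0055]]
box yaw -0.29246616335654935 o [0.53358238 0.0575707 ] res [[ 0.0001 -0.0013]
 [-0.0009 -0.0012]
 [ 0.0011  0.0011]
 [-0.0002  0.0014]]
cover in box [0.002  0.0227] 0.020466163356549327
rim mid [-0.0004 -0.0905] (0, -90)
mat mid [-0.0005 -0.119 ] (0, 0)
gland [-0.0012 -0.1021] (0, 0)
pivot [-0.0762  0.0966] (-76, 100)
```

```bash
python3 - <<'E'
from h import *
print(todelta([.5361,.0575,.12],np.pi/2-.272))
E
```

```text
(array([0.0336, 0.0036, 0.0812]), array([ 0.0012, -0.0004, -0.0162]))
```

```bash
python3 shift.py '[[0.011,0.0012,0.027,0,0,-0.016],[0.011,0.0012,0.027,0,0,0],[0.0116,0.0012,0.027,0,0,0],[0,0,0,0,0,0],[0,0,0.010,0,0,0],[0,0,0.006,0,0,0],[0,0,0,0,0,0],[0,0,0,0,0,0]]' 0.06
python3 - <<'E'
from h import *
print(todelta([.5361,.0575,.0985],np.pi/2-.272), tool()[0])
E
```

```text
time_s: 4.05
ee_pos: [0.5358, 0.057, 0.1042]
eef_rot: [3.141, -0.0, 1.294]
force: [-0.4, -0.1, 0.3]
grip_width: 0.0601
grip_force: 0.0
(array([0.0006, 0.0002, 0.0057]), array([ 0.0009, -0.0003, -0.0051])) [0.53577091 0.0569558  0.10416319]
```

```bash
python3 shift.py '[[0,0,0.003,0,0,-0.005],[0,0,0.0025,0,0,0],[0,0,0,0,0,0]]'; python3 shift.py '[[0,0,0,0,0,0],[0,0,0,0,0,0],[0,0,0,0,0,0],[0,0,0,0,0,0],[0,0,0,0,0,0]]' 0.03 15
```

```text
time_s: 4.35
ee_pos: [0.5357, 0.0571, 0.0983]
eef_rot: [3.141, -0.0, 1.299]
force: [0.4, 0.0, 2.5]
grip_width: 0.0597
grip_force: 1.4
time_s: 4.85
ee_pos: [0.5358, 0.0572, 0.0982]
eef_rot: [3.141, -0.0, 1.299]
force: [-0.1, -0.1, 6.3]
grip_width: 0.0416
grip_force: 16.1
```

```bash
python3 shift.py '[[-0.0022,-0.0008,0,0,0,0.007],[-0.0022,-0.0008,0,0,0,0.007],[-0.0023,-0.0009,0,0,0,0.007],[0,0,0,0,0,0],[0,0,0,0,0,0]]'
```

```text
time_s: 5.35
ee_pos: [0.5311, 0.0512, 0.0978]
eef_rot: [-3.141, 0.0, 1.278]
force: [0.1, 0.2, 1.7]
grip_width: 0.0414
grip_force: 16.2
```

```bash
python3 shift.py '[[0,0,0.001,0,0,0],[0,0,0.001,0,0,0],[0,0,0,0,0,0]]'; python3 - <<'E'
from h import *
w=shot("wrist","w3"); cv2.imwrite("pics/w3b.png",cv2.resize(w["pixels"][60:320,150:370],None,fx=2.3,fy=2.3,interpolation=cv2.INTER_CUBIC))
E
```

```text
time_s: 5.65
ee_pos: [0.5313, 0.0513, 0.0974]
eef_rot: [3.141, 0.0, 1.278]
force: [-7.4, -1.0, 21.2]
grip_width: 0.0415
grip_force: 20.2
```

View pics/w3b.png

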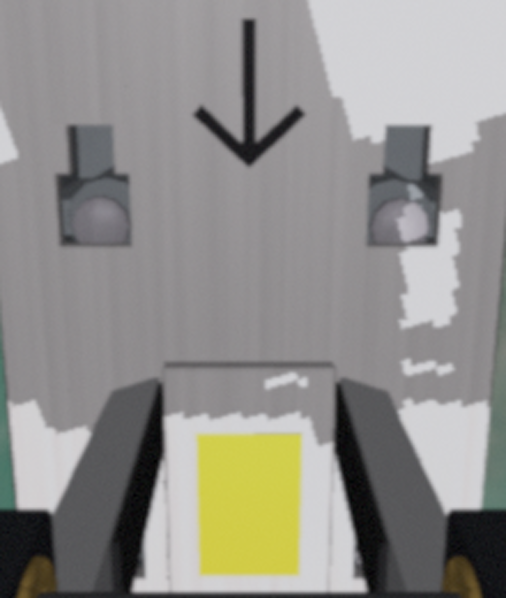

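```bash
python3 - <<'E'
from h import *
w=load("w3"); f=lambda k,z: ray(w,np.array(k)/2.3+[150,60],z)[:,:2]
e,r,_=tool(); a=-.293; Rz=np.array([[np.cos(a),-np.sin(a)],[np.sin(a),np.cos(a)]])
o=np.array([.5334,.0575])
E=(f([[95,210],[404.5,210]],.076)-o)@Rz; print("entries",E.round(4))
for z in(.069,.071):print("heads",z,((f([[100,221],[401.5,222]],z)-o)@Rz).round(4))
a=cv2.resize(w["pixels"][130:172,170:345],None,fx=4.5,fy=4.5,interpolation=cv2.INTER_CUBIC)
cv2.imwrite("pics/c3.png",a)
E
```

```text
entries [[-0.0361  0.0448]
 [ 0.0352  0.0449]]
heads 0.069 [[-0.0364  0.0411]
 [ 0.036   0.0409]]
heads 0.071 [[-0.036   0.0414]
 [ 0.0356  0.0412]]
```

View pics/c3.png

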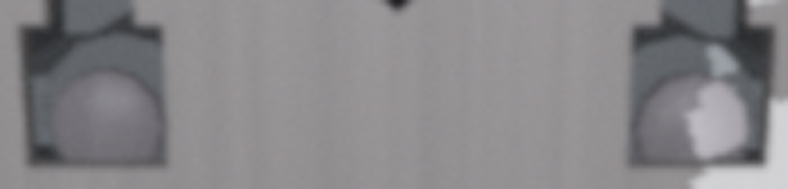

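```bash
python3 shift.py '[[0,0,-0.0015,0,0,0],[-0.0016,0.0002,0,0,0,0],[-0.0016,0,0,0,0,0],[0,0,0,0,0,0],[0,0,0.001,0,0,0],[0,0,0.001,0,0,0],[0,0,0,0,0,0]]'
```

```text
time_s: 6.4
ee_pos: [0.5303, 0.0484, 0.0951]
eef_rot: [-3.141, 0.0, 1.278]
force: [-0.9, -0.7, -4.2]
grip_width: 0.0419
grip_force: 16.1
```

```bash
python3 shift.py '[[0,0,0.0015,0,0,0],[0,0,0.0015,0,0,0],[0,0,0,0,0,0]]'; python3 shift.py '[[0,0,0.001,0,0,0],[0,0,0.001,0,0,0],[0,0,0,0,0,0]]';  python3 - <<'E'
from h import *
w=shot("wrist","w4"); cv2.imwrite("pics/w4b.png",cv2.resize(w["pixels"][60:320,150:370],None,fx=2.3,fy=2.3,interpolation=cv2.INTER_CUBIC))
E
```

```text
time_s: 6.7
ee_pos: [0.5305, 0.0483, 0.0923]
eef_rot: [-3.142, 0.0, 1.278]
force: [-0.5, -0.6, -2.9]
grip_width: 0.0414
grip_force: 15.4
time_s: 7.0
ee_pos: [0.5306, 0.0483, 0.0907]
eef_rot: [3.141, -0.0, 1.278]
force: [-2.9, -0.8, 1.5]
grip_width: 0.0416
grip_force: 16.6
```

View pics/w4b.png

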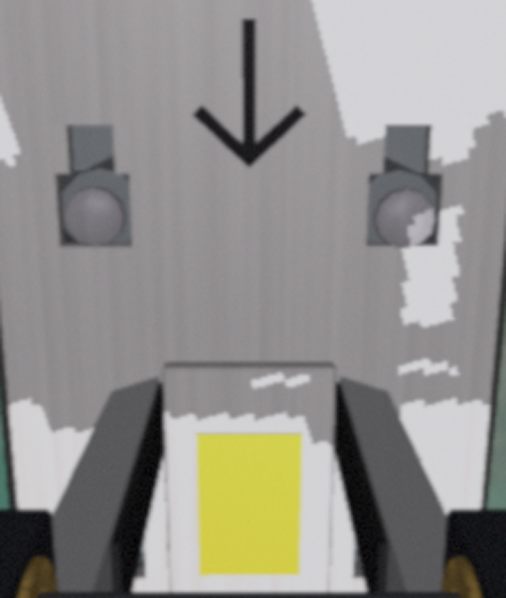

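```bash
python3 shift.py '[[0,0,0.0012,0,0,0],[0,0,0.0012,0,0,0],[0,0,0.0006,0,0,0],[0,0,0,0,0,0]]'; python3 shift.py '[[-0.002,0,0,0,0,0],[-0.002,0,0,0,0,0],[-0.002,0,0,0,0,0],[0,0,0,0,0,0]]'
```

```text
time_s: 7.45
ee_pos: [0.5306, 0.0484, 0.0881]
eef_rot: [3.141, -0.0, 1.278]
force: [-7.0, -0.9, 10.6]
grip_width: 0.0416
grip_force: 18.3
time_s: 7.85
ee_pos: [0.5302, 0.0435, 0.0888]
eef_rot: [3.138, -0.003, 1.278]
force: [1.7, 7.0, 9.1]
grip_width: 0.0417
grip_force: 17.9
```

```bash
python3 shift.py '[[0,0,-0.002,0,0,0],[0,0,0,0,0,0],[0,0,-0.01,0,0,0],[0,0,-0.012,0,0,0]]' 0.06; python3 shift.py '[[0.01,0,0,0,0,0],[0.01,0,0,0,0,0],[0.008,0,0,0,0,0],[0,0,0,0,0,0],[0,0,0,0,0,0],[0,0,0,0,0,0]]' 0.0 ; python3 - <<'E'
from h import *
w=shot("wrist","w5"); cv2.imwrite("pics/w5b.png",cv2.resize(w["pixels"][60:320,150:370],None,fx=2.3,fy=2.3,interpolation=cv2.INTER_CUBIC))
E
```

```text
time_s: 8.25
ee_pos: [0.5284, 0.0426, 0.1117]
eef_rot: [-3.14, 0.0, 1.278]
force: [0.2, 0.4, 1.3]
grip_width: 0.0599
grip_force: 0.0
time_s: 8.85
ee_pos: [0.5368, 0.0693, 0.1112]
eef_rot: [-3.141, 0.0, 1.278]
force: [-0.2, 0.5, -1.0]
grip_width: 0.0153
grip_force: 0.0
```

View pics/w5b.png

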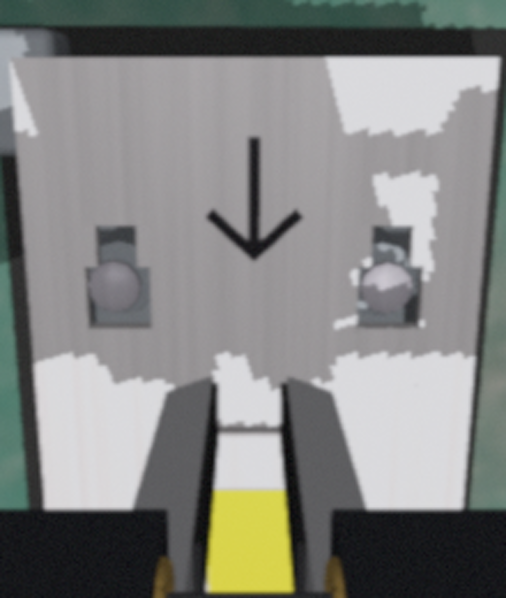

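```bash
python3 - <<'E'
from h import *
w=load("w5"); f=lambda k,z: ray(w,np.array(k)/2.3+[150,60],z)
L=f([[218,430],[283,430]],.074).mean(0); e,r,_=tool()
print("ledge in tool",r.inv().apply(L-e).round(4))
q=f([[118.5,296],[389,296]],.069); print("entries in tool",r.inv().apply(q-e).round(4))
E
```

```text
ledge in tool [-0.011   0.      0.0373]
entries in tool [[ 0.0253 -0.035   0.0423]
 [ 0.0254  0.0367  0.0423]]
```

```bash
python3 shift.py '[[0,0,0.008,0,0,0],[0,0.0005,0.008,0,0,0],[0,0,0.004,0,0,0],[0,0,0,0,0,0]]'; python3 shift.py '[[0,0,0.0012,0,0,0],[0,0,0.001,0,0,0],[0,0,0,0,0,0]]'
```

```text
time_s: 9.3
ee_pos: [0.537, 0.0691, 0.0907]
eef_rot: [-3.14, 0.001, 1.278]
force: [-1.3, -1.1, 2.3]
grip_width: 0.0004
grip_force: 0.8
time_s: 9.6
ee_pos: [0.5373, 0.0692, 0.0895]
eef_rot: [-3.141, 0.0, 1.278]
force: [-4.3, -1.2, 6.5]
grip_width: 0.0004
grip_force: 3.1
```

Now press slightly more and push.

```bash
python3 shift.py '[[0,0,0.0008,0,0,0],[-0.002,0,0,0,0,0],[-0.002,0,0,0,0,0],[0,0,0,0,0,0]]'; python3 shift.py '[[-0.002,0,0,0,0,0],[-0.002,0,0,0,0,0],[0,0,0,0,0,0]]'
```

```text
time_s: 10.0
ee_pos: [0.537, 0.066, 0.0894]
eef_rot: [3.14, -0.002, 1.278]
force: [-0.3, 3.7, 6.5]
grip_width: 0.0005
grip_force: 3.5
time_s: 10.3
ee_pos: [0.5361, 0.0625, 0.0894]
eef_rot: [3.139, -0.003, 1.278]
force: [2.1, 7.8, 5.3]
grip_width: 0.0007
grip_force: 5.1
```

```bash
python3 shift.py '[[0,0,0.0008,0,0,0],[-0.002,0,0,0,0,0],[0,0,0,0,0,0]]'; python3 shift.py '[[-0.002,0,0.0003,0,0,0],[-0.002,0,0,0,0,0],[0,0,0,0,0,0]]'
```

```text
time_s: 10.6
ee_pos: [0.5357, 0.0606, 0.0889]
eef_rot: [3.138, -0.003, 1.278]
force: [2.2, 5.9, 9.2]
grip_width: 0.0005
grip_force: 6.5
time_s: 10.9
ee_pos: [0.5346, 0.0568, 0.0888]
eef_rot: [3.138, -0.003, 1.278]
force: [2.6, 6.9, 9.4]
grip_width: 0.0004
grip_force: 6.8
```

```bash
python3 shift.py '[[-0.002,0,0,0,0,0],[-0.0015,0,0,0,0,0],[0,0,0,0,0,0]]'; python3 shift.py '[[-0.001,0,0,0,0,0],[-0.001,0,0,0,0,0],[0,0,0,0,0,0]]'
```

```text
time_s: 11.2
ee_pos: [0.5337, 0.0535, 0.0888]
eef_rot: [3.138, -0.003, 1.278]
force: [2.6, 6.9, 9.1]
grip_width: 0.0005
grip_force: 6.9
time_s: 11.5
ee_pos: [0.5334, 0.0527, 0.0888]
eef_rot: [3.138, -0.005, 1.278]
force: [4.4, 16.5, 8.0]
grip_width: 0.0005
grip_force: 10.6
```

```bash
python3 shift.py '[[-0.0015,0,0,0,0,0],[0,0,0,0,0,0]]'; python3 shift.py '[[0.003,0,0,0,0,0],[0,0,-0.02,0,0,0],[0,0,-0.04,0,0,0],[0,0,-0.04,0,0,0],[-0.04,0,0,0,0,0],[0,0,0,0,0,0],[0,0,0,0,0,0]]' 0.094; python3 - <<'E'
from h import *
w=shot("wrist","w6"); p=w["pixels"]; hsv=cv2.cvtColor(p,cv2.COLOR_BGR2HSV)
m=(((hsv[...,0]<8)|(hsv[...,0]>172))&(hsv[...,1]>120)&(hsv[...,2]>60)).astype(np.uint8)
o=np.array([.5324,.0542]); a=-.293; Rz=np.array([[np.cos(a),-np.sin(a)],[np.sin(a),np.cos(a)]])
for c in cv2.findContours(m,0,1)[0]:
    if cv2.contourArea(c)>40:
        r=cv2.minAreaRect(c); print("red",r,((ray(w,cv2.boxPoints(r),.068)[:,:2]-o)@Rz).round(3).tolist())
y=((hsv[...,0]>22)&(hsv[...,0]<35)&(hsv[...,1]>120)).astype(np.uint8)
c=max(cv2.findContours(y,0,1)[0],key=cv2.contourArea); b=cv2.boxPoints(cv2.minAreaRect(c)); print("yellow in box",((ray(w,b,.072)[:,:2]-o)@Rz).round(4).tolist())
w1=load("w2")
E
```

```text
time_s: 11.7
ee_pos: [0.5332, 0.0522, 0.0889]
eef_rot: [3.137, -0.007, 1.278]
force: [6.7, 25.6, 5.4]
grip_width: 0.0005
grip_force: 14.9
time_s: 12.4
ee_pos: [0.5206, 0.0134, 0.1874]
eef_rot: [3.141, -0.0, 1.277]
force: [0.4, 0.1, -0.6]
grip_width: 0.0533
grip_force: 0.0
red ((157.0, 11.5), (23.0, 22.0), 90.0) [[-0.082, 0.105], [-0.066, 0.105], [-0.067, 0.09], [-0.083, 0.09]]
yellow in box [[-0.0107, -0.0277], [0.0124, -0.0277], [0.0129, -0.0646], [-0.0111, -0.0646]]
```

```bash
python3 shift.py '[[0.037,-0.0197,0,0,0,0],[0.037,-0.0197,0,0,0,0],[0.037,-0.0197,0,0,0,0],[0.037,-0.0197,0,0,0,0],[0.0365,-0.0197,0,0,0,0],[0,0,0,0,0,0],[0,0,0,0,0,0],[0,0,0,0,0,0]]' 0; python3 - <<'E'
from h import *
o=np.array([.5324,.0542]); a=-.293; Rz=np.array([[np.cos(a),-np.sin(a)],[np.sin(a),np.cos(a)]])
e,r,s=tool(); print(((e[:2]-o)@Rz).round(4),e,s["grip_width"])
w=shot("wrist","w7"); hsv=cv2.cvtColor(w["pixels"],cv2.COLOR_BGR2HSV)
m=(((hsv[...,0]<8)|(hsv[...,0]>172))&(hsv[...,1]>120)&(hsv[...,2]>60)).astype(np.uint8)
for c in cv2.findContours(m,0,1)[0]:
    if cv2.contourArea(c)>40: print("red",((ray(w,cv2.boxPoints(cv2.minAreaRect(c)),.068)[:,:2]-o)@Rz).round(3).tolist())
E
```

```text
time_s: 13.25
ee_pos: [0.4797, 0.2184, 0.187]
eef_rot: [-3.141, 0.0, 1.278]
force: [0.0, -0.8, -0.5]
grip_width: 0.0015
grip_force: 0.0
[-0.0979  0.142 ] [0.47969175 0.21841447 0.18702466] 0.0015070540415237192
red [[-0.085, 0.153], [-0.073, 0.153], [-0.07, 0.097], [-0.083, 0.096]]
```

```bash
python3 shift.py '[[0,-0.005,0.02,0,0,0],[0,0,0.04,0,0,0],[0,0,0.035,0,0,0],[0,0,0.01,0,0,0],[0,0,0,0,0,0],[0,0,0,0,0,0]]'
```

```text
time_s: 13.9
ee_pos: [0.4757, 0.2202, 0.0839]
eef_rot: [3.14, -0.001, 1.277]
force: [-0.8, -0.0, -0.4]
grip_width: 0.0004
grip_force: 0.0
```

```bash
python3 shift.py '[[0,0.0072,0,0,0,0],[0,0.0072,0,0,0,0],[0.001,0.0072,0,0,0,0],[-0.002,0.005,0,0,0,0],[-0.002,0.005,0,0,0,0],[-0.0023,0.0045,0,0,0,0],[-0.0046,0.0044,0,0,0,0],[-0.0046,0.0043,0,0,0,0],[0,0,0,0,0,0]]'; python3 shift.py '[[-0.005,0.002,0,0,0,0],[-0.005,0.002,0,0,0,0],[-0.004,0.002,0,0,0,0],[0,0,0,0,0,0],[0,0,0,0,0,0]]'
```

```text
time_s: 14.8
ee_pos: [0.5137, 0.1925, 0.0822]
eef_rot: [-3.141, 0.001, 1.277]
force: [0.1, 0.9, 0.3]
grip_width: 0.0007
grip_force: 0.3
time_s: 15.3
ee_pos: [0.515, 0.178, 0.0822]
eef_rot: [-3.141, 0.001, 1.278]
force: [-0.3, 0.1, 0.0]
grip_width: 0.0006
grip_force: 0.0
```

```bash
python3 shift.py '[[-0.0015,0,0,0,0,0],[-0.0015,0,0,0,0,0],[0,0,0,0,0,0]]';python3 shift.py '[[-0.001,0,0,0,0,0],[-0.001,0,0,0,0,0],[0,0,0,0,0,0]]'
```

```text
time_s: 15.6
ee_pos: [0.5149, 0.1772, 0.0824]
eef_rot: [3.141, -0.004, 1.278]
force: [5.6, 17.0, -7.5]
grip_width: 0.0004
grip_force: 8.9
time_s: 15.9
ee_pos: [0.5147, 0.1768, 0.0826]
eef_rot: [3.14, -0.007, 1.278]
force: [8.8, 28.8, -10.0]
grip_width: 0.0001
grip_force: 15.1
```

Firm stop. Retreat and check latch and cover numerically.

```bash
python3 shift.py '[[0.008,0,0,0,0,0],[0,0,-0.04,0,0,0],[0,0,-0.04,0,0,0],[0,0,-0.04,0,0,0],[-0.04,0.02,0,0,0,0],[-0.04,0.02,0,0,0,0],[0,0,0,0,0,0],[0,0,0,0,0,0]]' 0.094; python3 - <<'E'
from h import *
o=np.array([.5324,.0542]); a=-.293; Rz=np.array([[np.cos(a),-np.sin(a)],[np.sin(a),np.cos(a)]])
w=shot("wrist","w8"); hsv=cv2.cvtColor(w["pixels"],cv2.COLOR_BGR2HSV)
m=(((hsv[...,0]<8)|(hsv[...,0]>172))&(hsv[...,1]>120)&(hsv[...,2]>60)).astype(np.uint8)
for c in cv2.findContours(m,0,1)[0]:
    if cv2.contourArea(c)>40: print("red",((ray(w,cv2.boxPoints(cv2.minAreaRect(c)),.068)[:,:2]-o)@Rz).round(4).tolist())
y=((hsv[...,0]>22)&(hsv[...,0]<35)&(hsv[...,1]>120)).astype(np.uint8)
c=max(cv2.findContours(y,0,1)[0],key=cv2.contourArea); b=cv2.boxPoints(cv2.minAreaRect(c))
for z in(.072,.074):print("yellow",((ray(w,b,z)[:,:2]-o)@Rz).round(4).tolist())
E
```

```text
time_s: 16.7
ee_pos: [0.5313, 0.0923, 0.2023]
eef_rot: [-3.141, 0.0, 1.276]
force: [0.5, -0.2, 0.0]
grip_width: 0.0608
grip_force: 0.0
red [[-0.0821, 0.1058], [-0.0243, 0.1057], [-0.0244, 0.0925], [-0.0829, 0.0926]]
yellow [[-0.0108, -0.0273], [0.0125, -0.0273], [0.0132, -0.0643], [-0.0108, -0.0642]]
yellow [[-0.0108, -0.0263], [0.0123, -0.0264], [0.0131, -0.063], [-0.0108, -0.063]]
```

```bash
python3 -c "
from station import ctrl
print(ctrl.hand_in())"
```

```text
the job is handed in; nothing more can be done
None
```

The job is handed in, with no verdict returned: by my last measurements the cover is home under all four heads (within about 1 mm), the latch is shut against its stop, and no contact with the antenna, tape or screwdriver showed, though I didn't re-measure their positions.

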